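# Push the offcut home and latch the pen gate

### The job

A pine offcut sticks out of the open offcut pen on the bench. Slide it straight in until its end rests against the back of the pen, then swing the gate shut, lifting the latch bar over its catch and letting it drop back down behind the lip so that the gate is held. Leave everything else on the bench and in the pen where it is.

Things in the scene. Friction and masses are not known exactly. Their poses are not given: they have to be found in the camera images.
- pen: Offcut pen of pine and plywood, screwed to the bench, no floor, no roof. Origin: bench level, middle of the gate opening, in the plane of the front posts' faces; x into the pen, y towards the hinge post. Opening 230 wide (y -115 to 115) between posts 38 square, 178 high. Slatted walls 99 high; inner faces: sides y = -115 and 115, back x = 230 mm. The gate hangs on the +y post and opens out to -x.
- board_center (a point): Centre (half-way up) of the pine offcut to push in: 180 long (x axis, about along the pen's x), 58 wide, 38 high, about 0.2 kg, flat on the bench in the pen's opening with 45 to 90 of it sticking out. Home against the back wall, this point is at x = 140 mm in the pen's frame.
- gate_hinge (a point): Point on the gate's upright hinge line at bench level; in the pen's frame x = -11, y = 125 mm. The gate is a slatted pine frame, 233 from the hinge line to its free edge, 18 thick, from 12 to 170 above the bench, 0.55 kg. It stays where it is left (light hinge friction).
- gate (a joint): Gate angle, rad: 0 shut (it stops there), growing as it swings out from the pen (clockwise seen from above), up to 1.75. Starts at 1.18 to 1.38.
- bar_handle (a point): Middle of the latch bar's handle: a level hardwood dowel, 22 diameter, standing out 60 from the bar's outer face, square to the gate; its tip is 30 further out. 135 above the bench when the bar is down. On the gate: 160 from the hinge line along the gate, 63 out from the gate's mid-plane. The bar: hardwood, 253 long, 36 high, 20 thick, along the gate's outer face.
- bar (a joint): Latch bar angle, rad, about its pivot on the gate (40 from the hinge line, 135 high; handle 120 from pivot). 0: level on its peg, underside 117 high; grows as the nose is lifted, to 0.6; let go, it falls to 0 (0.14 kg). Nose 265 from the hinge line. It passes over the lip at 0.18 or more, else strikes it with the gate about 0.15 open. Shut, it lies in the catch with 4 to 6 mm play.
- catch (a point): The latch catch, a black steel J on the front of the -y post: this point is the middle of its ledge's top, 114 above the bench (x -34, y -134 in the pen's frame). 30 wide along y. A lip 6 thick stands in front of the ledge, its inner face 16 from this point towards -x, its slightly flared top 149 above the bench.
- stock1_center (a point): Centre of an offcut already in the pen, on the hinge side: 170 by 58 by 38, flat on the bench. To be left alone.
- stock2_center (a point): Centre of a shorter offcut lying on top of that one: 150 by 58 by 38. To be left alone.
- tin: Bystander: plain metal tin, 90 diameter, 110 high, upright; origin at the centre of its underside.
- glue: Bystander: white glue bottle, 64 diameter, 190 high, upright; origin at the centre of its underside.
- hammer: Bystander: claw hammer 300 long lying on the bench along its x; origin on its underside.
- square: Bystander: try square lying flat, wooden stock 120 by 24 by 18 along x, thin steel blade 180 long to +y; origin under the middle of the stock.
- tape: Bystander: black tape measure, 75 by 75 by 42, lying flat; origin at the centre of its underside.
Not all that is in view belongs to the job. What is shaped like the part that bears board_center but green or red is not meant.

How it is judged:
By the outcome, as a careful person would: the job done as asked, in the order asked, and still so for the second after the job is handed in, with the robot touching nothing.
It also fails if it takes over 58 s, if anything falls off the work surface, if the arm or the gripper's body presses on something with over 40 N, if the wrist force passes 120 N, or if a joint passes its speed limit or range.

### The arm

A 7-joint arm with a two-finger parallel gripper is mounted at the origin on the work surface. World frame = base frame: x ahead of the robot, y to its left, z up, the work surface at z = 0. Lengths are in m, angles in rad, forces in N, time in s.
With the tool pointing down it reaches from about 0.425 to 0.825 m from the base axis. Payload 3.6 kg.
Tool frame: the origin (TCP) lies at the centre of the arm's flange, where the gripper is bolted on; the fingertips stand 186 mm ahead of it and the grasp point (between the pads) lies 167 mm ahead of it; z points along the fingers, y is the direction in which the jaws open and shut (so a half turn about z gives the same grasp; the last joint's range is limited). The gripper opens to 93 mm and grips with 3 to 60 N. Pads are 15 mm wide; open, the fingers measure 128 mm over their backs; the gripper's body (75 mm by 188 mm) begins 65 mm behind the grasp point.
Start: joints at [-1.268, 0.615, -0.013, 1.423, 0.008, 1.103, -0.04], TCP at [0.21, 0.615, 0.405] pointing down, gripper open.
Joint ranges: [-3.12, 3.12], [-0.3, 2.06], [-1.34, 1.32], [0.26, 2.42], [-1.36, 4.5], [0.01, 1.98], [-2.84, 2.84]. Speed limits (rad/s): [2.79, 2.79, 3.14, 3.14, 3.14, 3.14, 3.14].

### API

Orientations are given as a rotation vector (axis times angle).
In Python, from workcell import r gives the robot as it stands.
- The arm moves only by the tool apply_moves, never from a script. Its argument "moves" is one flat list of numbers, 4 for each row, row after row: the shift along the tool's x, y, z each as a share of 0.25 m, from -1 to 1, then the turn about the tool's z as a share of 1.5 rad, from -1 to 1. A call has 1 to 5 rows; each row shifts and turns the pose as measured when the row begins, along the tool's axes as they then stand; what a row does not reach is not made up. A row lasts 1/10 s, in which the tool goes at most 50 mm and 8.59 degrees, less where a joint would pass 70% of its speed; a pose out of reach is approached as far as the arm can. A call with a number of a shift or a turn outside -1 to 1 is refused whole. A call with a gripper value outside its range is refused whole. "grip" is the opening, from 0 (shut) to 1 (fully open), set as the call begins (left out, the last holds). The fingers move at their own pace and stop on an object; the grip force is fixed at half the most. Time passes only in rows, so rows that do not move let the fingers close. It gives the time, the measured TCP pose, the force and the opening at its end, in the units of the state.
- r.get_obs(): the state, without advancing time (a new reading comes with each control period).
- r.grab_frame(name): name is "scene" or "top" or "wrist"; returns a dict with "frame" (384x512x3 uint8, red, green, blue), "K" (3x3 intrinsics, pixels), "position" and "rotation" of the camera in the world. Camera axes: x right, y down, z forward; pixel columns grow to the right and rows downward; lengths in m; the calibration is good to about 2 mm. A picture is of the moment at which its call begins. There is no depth.
- r.job_done(): hands the job in, once; it reports no verdict.
The state is a dict: "clock": time; "joints": joint angles; "dq": joint speeds; "joint_efforts": joint torques, N m; "eef_pos": TCP position; "tcp_rot": TCP orientation; "wrist_force": force on the tool from outside, world axes, zero at the start; "torque": the same for the moment, N m; "width": finger opening in m.
Only numpy, scipy, OpenCV 4.12 (cv2) and the standard library are available. Lean on these libraries where they do the work, as an engineer would, in place of code of your own. Each camera call takes 0.05 s, during which the arm holds its last target.

## Working session

There is one attempt and no reset: what is moved stays moved. The work goes in short steps, Python scripts to look and compute and a tool call to move; the robot and the scene stay as the last step left them, time stands still between calls to the robot, and variables do not carry over. Pictures are saved under pics/ and viewed, and the job is handed in when it is done.

Besides the shell and the picture viewer there is one more tool, called after ">>>" as a command line: name --argument value ..., lists and objects as JSON in quotes. apply_moves: Moves the arm, as the interface text tells. Shift numbers are shares of 0.25 m and turn numbers shares of 1.5 rad, none past 1 either way. Its arguments: {"type":"object","properties":{"moves":{"type":"array"},"grip":{"type":"number"}},"required":["moves"]}

```bash
mkdir -p pics; ls; python3 - <<'E'
from workcell import r
import cv2,numpy as np
o=r.get_obs()
for k in o: print(k,np.round(o[k],4))
for n in ["scene","top","wrist"]:
    f=r.grab_frame(n); cv2.imwrite(f"pics/{n}0.png",f["frame"][:,:,::-1])
    print(n,np.round(f["K"],1).tolist(),np.round(f["position"],4),np.round(f["rotation"],4).tolist())
E
```

```text
pics
clock 0.0
joints [-1.2675  0.6159 -0.0126  1.4249  0.0081  1.1034 -0.0404]
dq [-0.001  -0.0009  0.      0.0009 -0.0001  0.0025  0.0003]
joint_efforts [-4.00000e-04 -4.58927e+01  2.08800e-01 -1.65754e+01 -6.10000e-02
  2.04000e-02  3.00000e-04]
eef_pos [0.2104 0.6147 0.4036]
tcp_rot [-0.5156 -3.0987  0.004 ]
wrist_force [ 0.1902 -0.5484 -0.3632]
torque [-0.0613 -0.0213  0.    ]
width 0.0925
scene [[450.2, 0.0, 257.9], [0.0, 450.2, 189.6], [0.0, 0.0, 1.0]] [1.626  0.8052 1.0101] [-1.1259, -2.1715, 1.1502]
top [[494.4, 0.0, 263.0], [0.0, 494.4, 189.3], [0.0, 0.0, 1.0]] [0.3728 0.0298 1.7819] [-2.1454, 2.192, -0.0991]
wrist [[314.3, 0.0, 254.3], [0.0, 314.3, 188.6], [0.0, 0.0, 1.0]] [0.1467 0.6375 0.3838] [2.3862, 1.7053, 0.2071]
```

View pics/scene0.png

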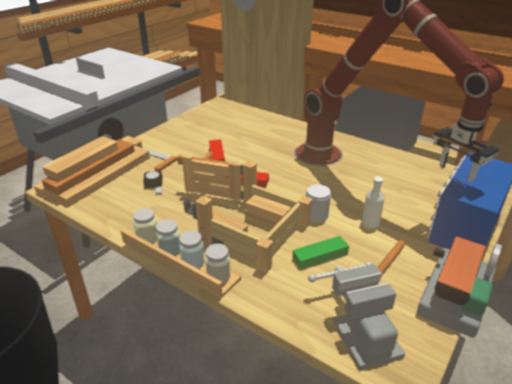

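View pics/top0.png

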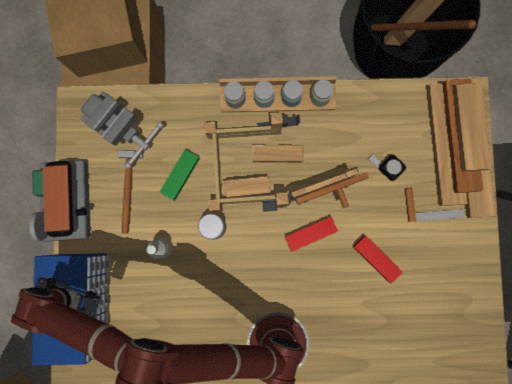

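View pics/wrist0.png

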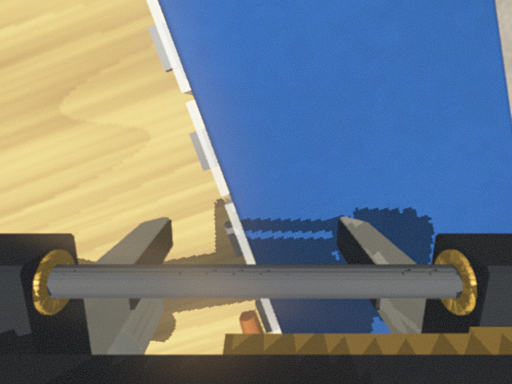

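The pen opens towards image right in the top view, so its x runs along world +y. The board is near (278,153) and the gate near (330,187). I'll zoom in.

```bash
python3 - <<'E'
import cv2
a=cv2.imread('pics/top0.png')[95:225,190:390]; cv2.imwrite('pics/topz.png',cv2.resize(a,None,fx=4,fy=4,interpolation=cv2.INTER_CUBIC))
a=cv2.imread('pics/scene0.png')[140:280,170:320]; cv2.imwrite('pics/scenez.png',cv2.resize(a,None,fx=4,fy=4,interpolation=cv2.INTER_CUBIC))
E
```

```text
(no output)
```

View pics/topz.png

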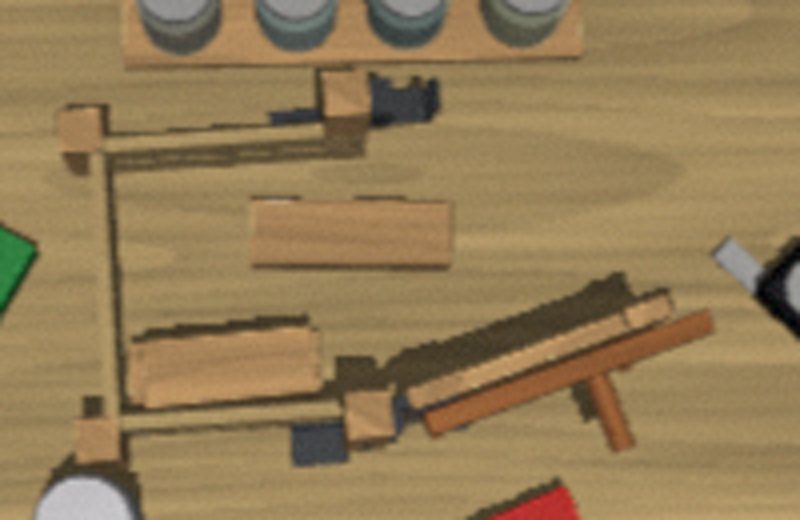

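View pics/scenez.png

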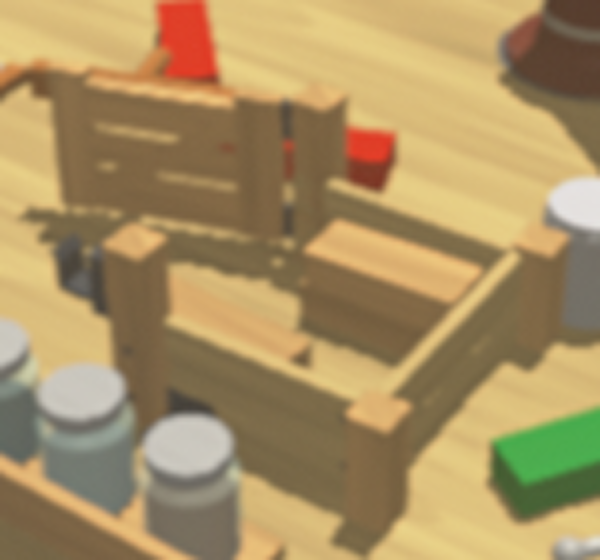

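```bash
cat > h.py <<'E'
import numpy as np, cv2
from scipy.spatial.transform import Rotation as R
def ray(f,u,v):
    d=np.linalg.inv(f["K"])@[u,v,1.]; return np.array(f["position"]), R.from_rotvec(f["rotation"]).as_matrix()@d
def plane(f,u,v,z):
    p,d=ray(f,u,v); return p+d*(z-p[2])/d[2]
def proj(f,P):
    c=R.from_rotvec(f["rotation"]).as_matrix().T@(np.array(P)-f["position"]); q=f["K"]@c; return q[:2]/q[2]
E
python3 - <<'E'
from workcell import r
from h import *
f=r.grab_frame("top")
z=lambda x,y,h: plane(f,190+(x+.5)/4-.5,95+(y+.5)/4-.5,h)
for n,x,y,h in [("post-",346,93,.178),("post+",370,416,.178),("back-",81,130,.178),("back+",99,439,.178),
 ("b1",253,200,.038),("b2",452,202,.038),("b3",450,268,.038),("b4",252,266,.038),
 ("gh",410,395,.17),("gfree",672,300,.17),("barA",432,425,.153),("barB",713,320,.153),("hroot",593,375,.135),("htip",624,447,.135),("tape",0,0,0)]:
    print(n,np.round(z(x,y,h),4))
a=z(346,93,.178);b=z(370,416,.178)
print(np.linalg.norm(a-b))
ey=(b-a)/np.linalg.norm(b-a); ex=np.array([ey[1],-ey[0],0]); m=(a+b)/2; m[2]=0; O=m-19e-3*ex
print("O",O,"ex",ex,"yaw",np.arctan2(ex[1],ex[0]))
B=sum(z(*q,.038) for q in [(253,200),(452,202),(450,268),(252,266)])/4
T=lambda p:(np.array([(p-O)@ex,(p-O)@ey])*1000).round(1)
print("board pen",T(B), [T(z(*q,.038)) for q in [(253,200),(452,202),(450,268),(252,266)]])
print("hinge", O-.011*ex+.125*ey)
for n,q,h in [("gh",(410,395),.17),("gf",(672,300),.17),("hr",(593,375),.135),("ht",(624,447),.135),("backpost",(81,130),.178),("bp",(99,439),.178),("catch",(425,100),.149)]: print(n,T(z(*q,h)))
# consistency check in scene view
s=r.grab_frame("scene"); im=s["frame"][:,:,::-1].copy()
def W(x,y,zz): p=O+x/1000*ex+y/1000*ey; p[2]=zz/1000; return p
for P in [(0,-115,178),(0,115,178),(0,-115,0),(-34,-134,114),(230,115,99),(230,-115,99)]:
    q=proj(s,W(*P)); cv2.circle(im,tuple(int(round(v)) for v in q),1,(0,0,255),-1)
cv2.imwrite("pics/chk.png",cv2.resize(im[140:280,170:320],None,fx=4,fy=4))
E
```

```text
post- [ 0.7655 -0.0108  0.178 ]
post+ [ 0.4975 -0.024   0.178 ]
back- [0.7394 0.2086 0.178 ]
back+ [0.4835 0.1967 0.178 ]
b1 [0.7042 0.071  0.038 ]
b2 [ 0.6984 -0.1067  0.038 ]
b3 [ 0.6389 -0.1032  0.038 ]
b4 [0.6446 0.0731 0.038 ]
gh [ 0.5146 -0.0574  0.17  ]
gfree [ 0.5882 -0.2745  0.17  ]
barA [ 0.4908 -0.0758  0.153 ]
barB [ 0.573  -0.3109  0.153 ]
hroot [ 0.5311 -0.2126  0.135 ]
htip [ 0.4703 -0.2362  0.135 ]
tape [0.9038 0.302  0.    ]
0.26834138442475586
O [ 0.63239275 -0.03638502  0.        ] ex [-0.04901726  0.99879793  0.        ] yaw 1.619833240217552
board pen [ 18.  -40.1] [array([103.8, -77. ]), array([-73.4, -62.5]), array([-67. ,  -3.2]), array([108.7, -17.6])]
hinge [ 0.5080822  -0.05349896  0.        ]
gh [-15.2 118.7]
gf [-235.6   55.8]
hr [-171.1  109.8]
ht [-191.7  171.7]
backpost [ 239.4 -118.8]
bp [240.1 137.3]
catch [ -47.9 -130.5]
```

View pics/chk.png

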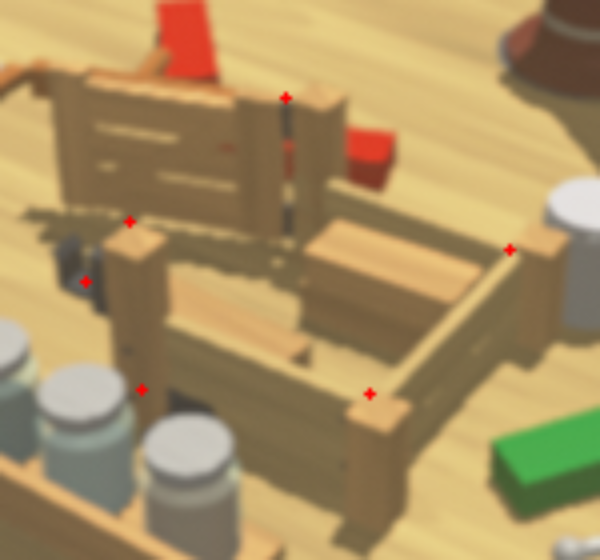

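```bash
cat >> h.py <<'E'
def plan(o,tgt,yaw_y,n,P0=None,Y0=None):
    """n rows from the measured pose to TCP tgt with tool y at world heading yaw_y; tool points down"""
    M=R.from_rotvec(o["tcp_rot"]).as_matrix(); p=np.array(o["eef_pos"]) if P0 is None else np.array(P0)
    a=np.arctan2(M[1,1],M[0,1]) if Y0 is None else Y0
    dt=-(yaw_y-a)      # tool z is down: positive turn lowers heading
    step=(np.array(tgt)-p)/n; out=[]
    for i in range(n):
        h=a-dt*i/n; ty=np.array([np.cos(h),np.sin(h),0]); tx=np.cross(ty,[0,0,-1.])
        s=np.array([step@tx,step@ty,-step[2]])/.25
        out.append(list(np.round(s,3))+[round(dt/n/1.5,4)])
    return out
def show(rows):
    for i in range(0,len(rows),5): print([float(v) for r_ in rows[i:i+5] for v in r_])
E
python3 - <<'E'
from workcell import r
from h import *
o=r.get_obs(); print(R.from_rotvec(o["tcp_rot"]).as_matrix().round(3))
show(plan(o,[.68,-.17,.42],-1.5208,20))
E
```

```text
[[-0.946  0.324 -0.   ]
 [ 0.324  0.946 -0.001]
 [ 0.    -0.001 -1.   ]]
[-0.14, -0.118, -0.003, 0.0921, -0.155, -0.098, -0.003, 0.0921, -0.167, -0.076, -0.003, 0.0921, -0.175, -0.052, -0.003, 0.0921, -0.181, -0.027, -0.003, 0.0921]
[-0.183, -0.002, -0.003, 0.0921, -0.181, 0.023, -0.003, 0.0921, -0.177, 0.048, -0.003, 0.0921, -0.168, 0.072, -0.003, 0.0921, -0.157, 0.094, -0.003, 0.0921]
[-0.142, 0.115, -0.003, 0.0921, -0.125, 0.133, -0.003, 0.0921, -0.106, 0.149, -0.003, 0.0921, -0.084, 0.162, -0.003, 0.0921, -0.061, 0.172, -0.003, 0.0921]
[-0.037, 0.179, -0.003, 0.0921, -0.012, 0.183, -0.003, 0.0921, 0.014, 0.182, -0.003, 0.0921, 0.039, 0.179, -0.003, 0.0921, 0.063, 0.172, -0.003, 0.0921]
```

>>> apply_moves --moves '[-0.14, -0.118, -0.02, 0.092, -0.155, -0.098, -0.02, 0.092, -0.167, -0.076, -0.02, 0.092, -0.175, -0.052, -0.02, 0.092, -0.181, -0.027, -0.02, 0.092]' --grip 0

```text
clock: 0.75
eef_pos: [0.3244, 0.4175, 0.4263]
tcp_rot: [-1.545, -2.728, 0.004]
wrist_force: [0.7, 0.2, -0.1]
width: 0.0575
```

>>> apply_moves --moves '[-0.183, -0.002, 0, 0.092, -0.181, 0.023, 0, 0.092, -0.177, 0.048, 0, 0.092, -0.168, 0.072, 0, 0.092, -0.157, 0.094, 0, 0.092]'

```text
clock: 1.25
eef_pos: [0.4408, 0.2101, 0.4271]
tcp_rot: [-2.405, -2.011, -0.002]
wrist_force: [1.8, 0.9, 0.2]
width: 0.0174
```

>>> apply_moves --moves '[-0.142, 0.115, 0, 0.092, -0.125, 0.133, 0, 0.092, -0.106, 0.149, 0, 0.092, -0.084, 0.162, 0, 0.092, -0.061, 0.172, 0, 0.092]'

```text
clock: 1.75
eef_pos: [0.551, 0.0007, 0.4265]
tcp_rot: [-2.955, -1.04, -0.004]
wrist_force: [0.7, 0.6, -0.3]
width: 0.0005
```

```bash
python3 - <<'E'
from workcell import r
from h import *
o=r.get_obs(); print(o["clock"],o["eef_pos"],o["width"],o["joints"].round(2) if hasattr(o["joints"],'round') else o["joints"]); print(R.from_rotvec(o["tcp_rot"]).as_matrix().round(3))
f=r.grab_frame("wrist"); cv2.imwrite("pics/w1.png",f["frame"][:,:,::-1])
show(plan(o,[.68,-.17,.42],-1.5208,10))
E
```

```text
1.75 [0.55097336 0.00072661 0.42651336] 0.0004904692213870785 [-0.44  0.5   0.62  1.7  -0.33  1.06 -0.6 ]
[[ 0.78   0.626 -0.001]
 [ 0.626 -0.78   0.009]
 [ 0.005 -0.007 -1.   ]]
[-0.003, 0.086, 0.003, 0.0418, 0.003, 0.086, 0.003, 0.0418, 0.008, 0.085, 0.003, 0.0418, 0.014, 0.085, 0.003, 0.0418, 0.019, 0.084, 0.003, 0.0418]
[0.024, 0.082, 0.003, 0.0418, 0.029, 0.081, 0.003, 0.0418, 0.034, 0.079, 0.003, 0.0418, 0.039, 0.076, 0.003, 0.0418, 0.044, 0.074, 0.003, 0.0418]
```

View pics/w1.png

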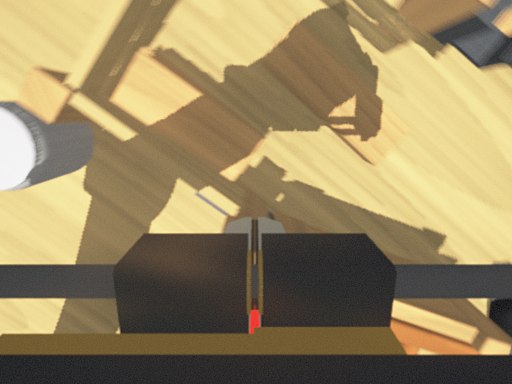

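>>> apply_moves --moves '[-0.006, 0.172, 0, 0.084, 0.01, 0.17, 0, 0.084, 0.03, 0.168, 0, 0.084, 0.055, 0.163, 0, 0.084, 0.075, 0.155, 0, 0.084]'

```text
clock: 2.3
eef_pos: [0.6752, -0.1838, 0.4259]
tcp_rot: [-3.135, -0.025, -0.003]
wrist_force: [0.2, 0.2, -0.5]
width: 0.0006
```

```bash
cat > st.py <<'E'
from workcell import r
from h import *
o=r.get_obs(); M=R.from_rotvec(o["tcp_rot"]).as_matrix()
print(round(o["clock"],2),np.round(o["eef_pos"],4),"w",round(o["width"],4),"j",np.round(o["joints"],2),"yaw_y",round(np.arctan2(M[1,1],M[0,1]),3),"F",np.round(o["wrist_force"],1))
E
python3 - <<'E'
from st import *
for n in ["wrist","top"]:
    f=r.grab_frame(n); cv2.imwrite(f"pics/{n}2.png",f["frame"][:,:,::-1])
show(plan(o,[.679,-.165,.20],-1.5258,10))
E
```

```text
2.3 [ 0.6752 -0.1838  0.4259] w 0.0006 j [-0.11  0.78  0.75  1.24 -0.52  1.32 -0.94] yaw_y -1.555 F [ 0.2  0.2 -0.5]
[0.002, -0.007, 0.09, -0.0019, 0.002, -0.007, 0.09, -0.0019, 0.002, -0.007, 0.09, -0.0019, 0.002, -0.007, 0.09, -0.0019, 0.002, -0.007, 0.09, -0.0019]
[0.002, -0.007, 0.09, -0.0019, 0.002, -0.007, 0.09, -0.0019, 0.002, -0.007, 0.09, -0.0019, 0.002, -0.007, 0.09, -0.0019, 0.002, -0.007, 0.09, -0.0019]
```

View pics/wrist2.png

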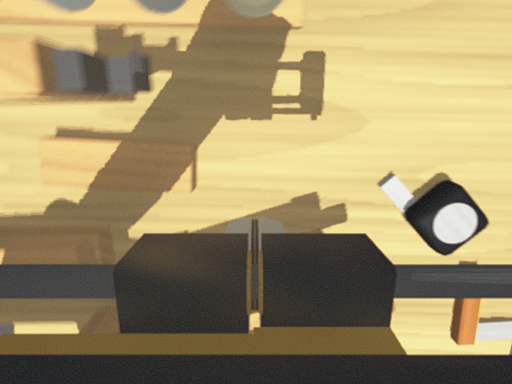

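View pics/top2.png

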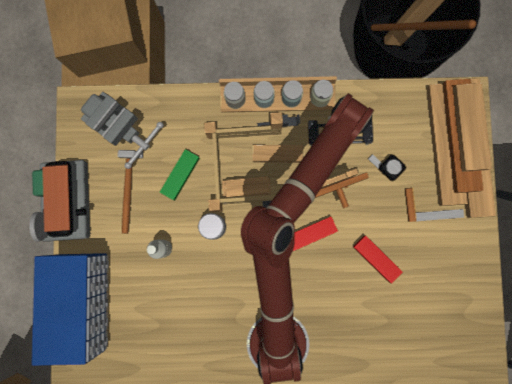

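```bash
python3 - <<'E'
from st import *
f=r.grab_frame("wrist"); im=f["frame"][:,:,::-1]
cv2.imwrite("pics/w3.png",cv2.resize(im[90:240,30:230],None,fx=4,fy=4,interpolation=cv2.INTER_CUBIC))
for q in [(197,145),(193,190),(45,183),(42,137)]: print(q,plane(f,*q,.038).round(4))
E
```

```text
2.4 [ 0.6745 -0.1888  0.4241] w 0.0004 j [-0.11  0.78  0.75  1.24 -0.52  1.31 -0.94] yaw_y -1.559 F [-0.7 -0.7 -0.1]
(197, 145) [ 0.7007 -0.1211  0.038 ]
(193, 190) [ 0.6467 -0.1145  0.038 ]
(45, 183) [0.6535 0.0621 0.038 ]
(42, 137) [0.708  0.0573 0.038 ]
```

View pics/w3.png

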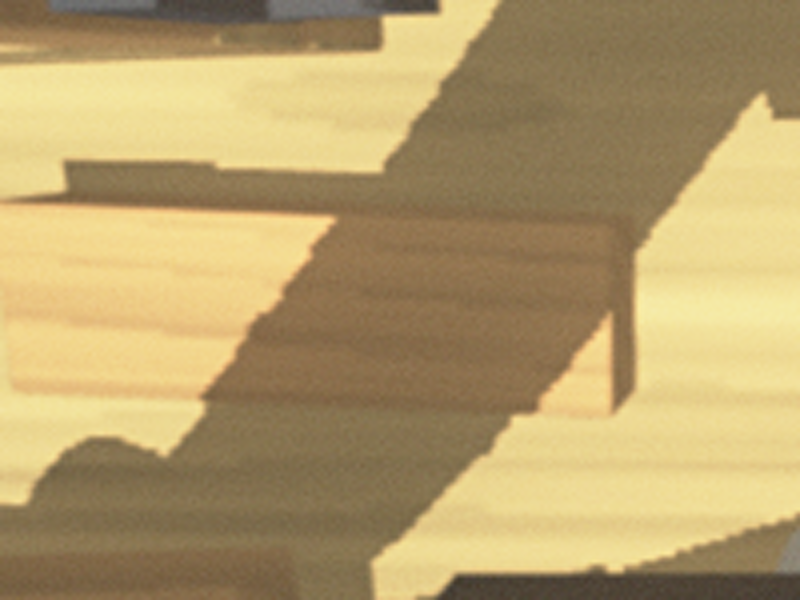

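```bash
python3 - <<'E'
from st import *
f=r.grab_frame("wrist")
c=[plane(f,30+(x+.5)/4-.5,90+(y+.5)/4-.5,.038) for x,y in [(617,217),(612,413),(8,390),(0,204)]]
for p in c: print(p.round(4))
print(np.mean(c,0), np.mean(c[:2],0), "slope",(c[2]+c[3]-c[0]-c[1])[:2])
E
```

```text
2.45 [ 0.6742 -0.186   0.4245] w 0.0006 j [-0.11  0.78  0.75  1.24 -0.52  1.32 -0.93] yaw_y -1.555 F [0.3 0.2 0.1]
[ 0.701  -0.1014  0.038 ]
[ 0.6421 -0.0976  0.038 ]
[0.6462 0.084  0.038 ]
[0.7019 0.0776 0.038 ]
[ 0.67282701 -0.00933436  0.038     ] [ 0.67155892 -0.09948921  0.038     ] slope [0.00507236 0.36061941]
```

>>> apply_moves --moves '[0.004, -0.01, 0.18, -0.004, 0.004, -0.01, 0.18, -0.004, 0.004, -0.01, 0.18, -0.004, 0.004, -0.01, 0.18, -0.004, 0.004, -0.01, 0.16, -0.004]'

```text
clock: 3.0
eef_pos: [0.6828, -0.1602, 0.2104]
tcp_rot: [-3.131, -0.106, -0.035]
wrist_force: [0.4, -0.2, 0.5]
width: 0.0001
```

```bash
python3 - <<'E'
from st import *
for n in ["scene","wrist"]:
    f=r.grab_frame(n); cv2.imwrite(f"pics/{n}3.png",f["frame"][:,:,::-1])
show(plan(o,[.679,-.165,.20],-1.5258,1))
E
```

```text
3.0 [ 0.6828 -0.1602  0.2104] w 0.0001 j [-0.11  0.98  0.61  1.45 -0.67  0.91 -0.79] yaw_y -1.503 F [ 0.4 -0.2  0.5]
[-0.016, 0.018, 0.042, 0.0153]
```

View pics/wrist3.png

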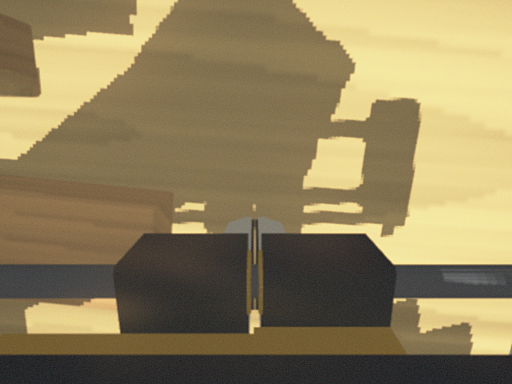

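View pics/scene3.png

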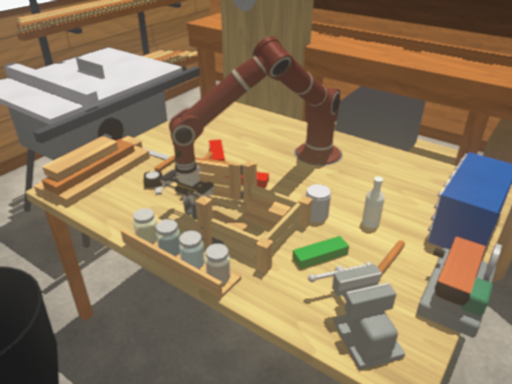

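>>> apply_moves --moves '[-0.01, 0.01, 0.035, 0.015, 0, -0.04, 0.004, 0, 0, -0.06, 0, 0, 0, -0.06, 0, 0, 0, -0.06, 0, 0]'

```text
clock: 3.6
eef_pos: [0.6781, -0.1038, 0.2061]
tcp_rot: [-3.132, -0.07, -0.039]
wrist_force: [-0.2, -0.5, -0.2]
width: 0.0003
```

```bash
python3 - <<'E'
from st import *
for n in ["wrist"]:
    f=r.grab_frame(n); cv2.imwrite(f"pics/{n}4.png",f["frame"][:,:,::-1])
E
```

```text
3.6 [ 0.6781 -0.1038  0.2061] w 0.0003 j [-0.2   0.97  0.62  1.51 -0.69  0.87 -0.86] yaw_y -1.526 F [-0.2 -0.5 -0.2]
```

View pics/wrist4.png

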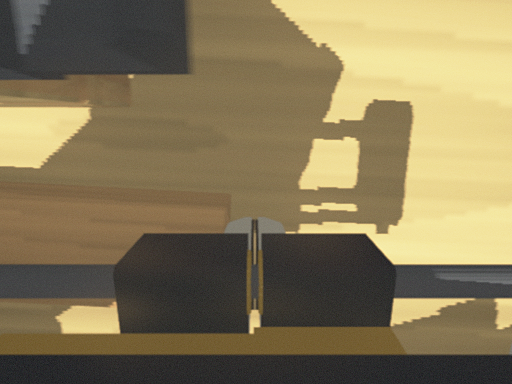

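>>> apply_moves --moves '[0, -0.06, 0, 0, 0, -0.06, 0, 0, 0, -0.06, 0, 0, 0, -0.06, 0, 0, 0, -0.05, 0, 0]'

```text
clock: 4.15
eef_pos: [0.6751, -0.0221, 0.2089]
tcp_rot: [-3.13, -0.079, -0.044]
wrist_force: [0.8, -0.4, -0.2]
width: 0.0009
```

```bash
python3 - <<'E'
from st import *
for n in ["wrist","scene"]:
    f=r.grab_frame(n); cv2.imwrite(f"pics/{n}5.png",f["frame"][:,:,::-1])
E
```

```text
4.15 [ 0.6751 -0.0221  0.2089] w 0.0009 j [-0.33  0.95  0.63  1.54 -0.7   0.86 -0.96] yaw_y -1.521 F [ 0.8 -0.4 -0.2]
```

View pics/wrist5.png

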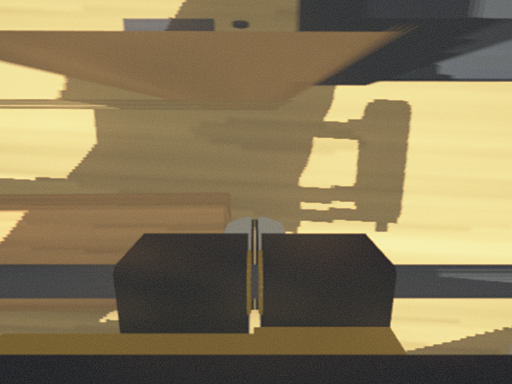

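View pics/scene5.png

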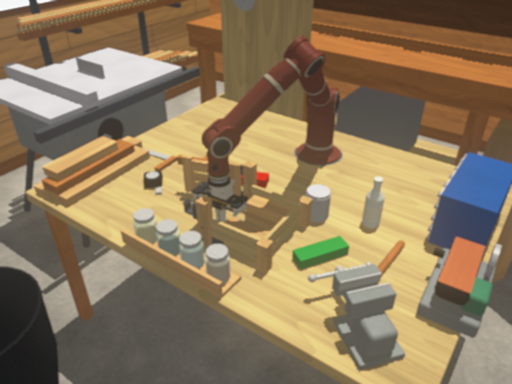

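>>> apply_moves --moves '[0, -0.03, 0.004, 0, 0, -0.02, 0.004, 0, 0, -0.02, 0, 0]'

```text
clock: 4.55
eef_pos: [0.6746, -0.0059, 0.2079]
tcp_rot: [-3.134, -0.077, -0.048]
wrist_force: [-0.2, -0.8, -1.2]
width: 0.0009
```

>>> apply_moves --moves '[0, -0.02, 0, 0, 0, -0.02, 0, 0]'

```text
clock: 4.75
eef_pos: [0.6739, 0.0018, 0.2081]
tcp_rot: [-3.14, -0.074, -0.049]
wrist_force: [-0.3, -9.6, -0.2]
width: 0.0003
```

>>> apply_moves --moves '[0, -0.02, 0, 0, 0, -0.02, 0, 0]'

```text
clock: 4.95
eef_pos: [0.6725, 0.0044, 0.2085]
tcp_rot: [3.125, 0.066, 0.049]
wrist_force: [-0.0, -6.3, -0.1]
width: 0.0006
```

```bash
python3 - <<'E'
from st import *
for n in ["scene","top"]:
    f=r.grab_frame(n); cv2.imwrite(f"pics/{n}6.png",f["frame"][:,:,::-1])
a=cv2.imread('pics/scene6.png')[140:280,170:320]; cv2.imwrite('pics/z6.png',cv2.resize(a,None,fx=4,fy=4,interpolation=cv2.INTER_CUBIC))
E
```

```text
4.95 [0.6725 0.0044 0.2085] w 0.0006 j [-0.38  0.95  0.65  1.55 -0.7   0.84 -1.01] yaw_y -1.529 F [-0.  -6.3 -0.1]
```

View pics/z6.png

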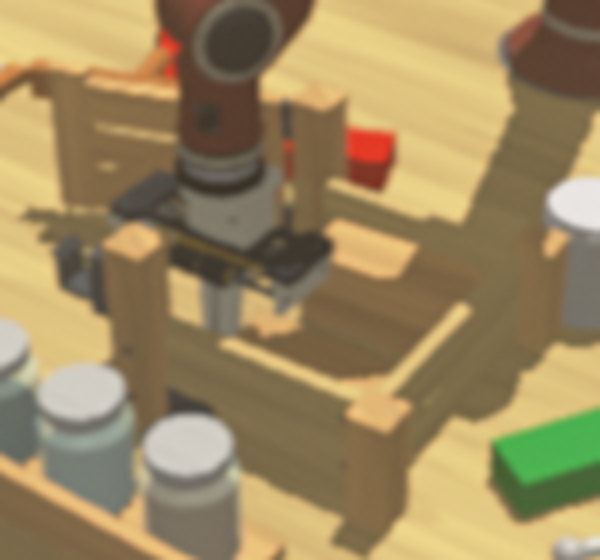

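>>> apply_moves --moves '[0, 0.06, 0, 0, 0, 0.08, -0.05, 0, 0, 0.06, -0.18, 0, 0, 0, -0.2, 0, 0, 0, -0.2, 0]'

```text
clock: 5.55
eef_pos: [0.6681, -0.0476, 0.3626]
tcp_rot: [3.133, 0.059, 0.017]
wrist_force: [0.8, 0.1, -0.0]
width: 0.0004
```

>>> apply_moves --moves '[0, 0.04, -0.2, 0, 0, 0.1, -0.1, 0]' --grip 1

```text
clock: 5.75
eef_pos: [0.6687, -0.0809, 0.4433]
tcp_rot: [3.136, 0.066, 0.029]
wrist_force: [0.7, -0.1, 0.8]
width: 0.0123
```

```bash
python3 - <<'E'
from st import *
f=r.grab_frame("top"); cv2.imwrite(f"pics/top7.png",f["frame"][:,:,::-1])
a=cv2.imread('pics/top7.png')[95:225,190:390]; cv2.imwrite('pics/z7.png',cv2.resize(a,None,fx=4,fy=4,interpolation=cv2.INTER_CUBIC))
show(plan(o,[.497,-.227,.43],-1.235,8))
E
```

```text
5.75 [ 0.6687 -0.0809  0.4433] w 0.0123 j [-0.3   0.72  0.79  1.31 -0.51  1.29 -1.04] yaw_y -1.529 F [ 0.7 -0.1  0.8]
[-0.089, 0.069, 0.007, -0.0245, -0.091, 0.066, 0.007, -0.0245, -0.094, 0.063, 0.007, -0.0245, -0.096, 0.059, 0.007, -0.0245, -0.098, 0.056, 0.007, -0.0245]
[-0.1, 0.052, 0.007, -0.0245, -0.102, 0.048, 0.007, -0.0245, -0.104, 0.045, 0.007, -0.0245]
```

View pics/z7.png

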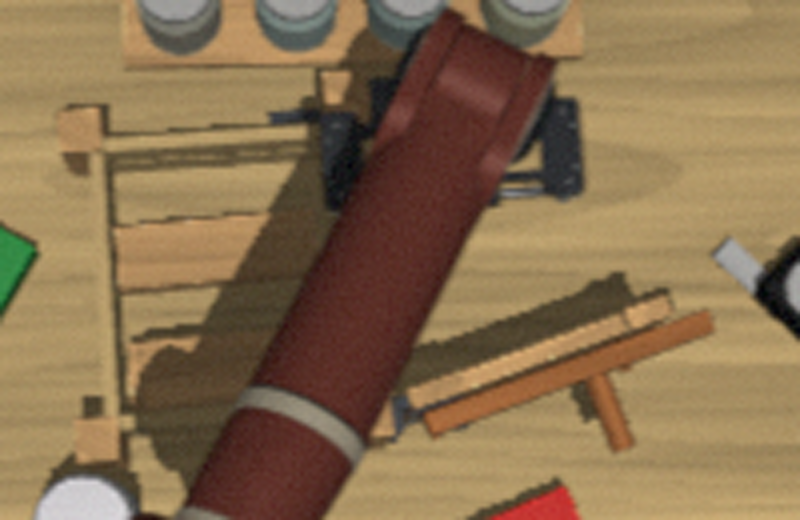

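The board is flush at the back wall and straight (left end at about (114,258) zoomed). Now I'll go over the handle.

>>> apply_moves --moves '[-0.09, 0.07, 0, -0.0245, -0.091, 0.066, 0, -0.0245, -0.094, 0.063, 0, -0.0245, -0.096, 0.06, 0, -0.0245, -0.098, 0.056, 0, -0.0245]'

```text
clock: 6.3
eef_pos: [0.5551, -0.1875, 0.4519]
tcp_rot: [3.107, 0.345, 0.055]
wrist_force: [0.6, -0.3, -1.2]
width: 0.0557
```

>>> apply_moves --moves '[-0.1, 0.052, 0, -0.0245, -0.102, 0.048, 0, -0.0245, -0.1, 0.045, 0, -0.0245]'

```text
clock: 6.6
eef_pos: [0.4857, -0.2468, 0.4523]
tcp_rot: [3.082, 0.515, 0.057]
wrist_force: [-0.7, -0.8, 0.4]
width: 0.0799
```

```bash
python3 - <<'E'
from st import *
f=r.grab_frame("wrist"); cv2.imwrite(f"pics/w8.png",f["frame"][:,:,::-1])
show(plan(o,[.497,-.227,.43],-1.235,1))
for P in [(.5013,-.2253,.146),(.5311,-.2126,.146),(.4703,-.2362,.146)]: print(proj(f,P))
E
```

```text
6.6 [ 0.4857 -0.2468  0.4523] w 0.0799 j [-0.06  0.48  0.75  1.69 -0.38  1.08 -0.43] yaw_y -1.24 F [-0.7 -0.8  0.4]
[0.069, -0.06, 0.089, -0.0034]
[231.75456388 171.5201608 ]
[228.61744001 136.24040538]
[232.54921541 205.7548177 ]
```

View pics/w8.png

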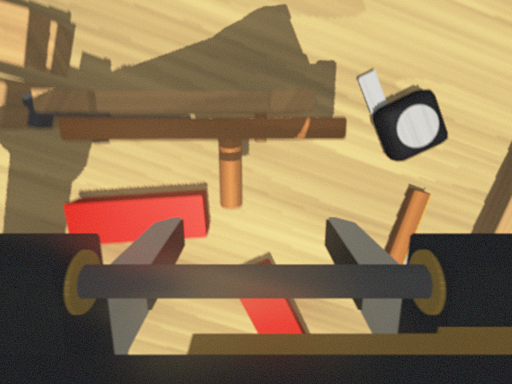

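>>> apply_moves --moves '[0.069, -0.06, 0.08, -0.003, 0, 0, 0, 0]'

```text
clock: 6.85
eef_pos: [0.4902, -0.2355, 0.435]
tcp_rot: [3.083, 0.494, 0.058]
wrist_force: [-0.0, 0.8, -0.9]
width: 0.0926
```

```bash
python3 - <<'E'
from st import *
print(M.round(3))
show(plan(o,[.497,-.227,.30],-1.235,4))
E
```

```text
6.85 [ 0.4902 -0.2355  0.435 ] w 0.0926 j [-0.07  0.49  0.75  1.72 -0.4   1.04 -0.45] yaw_y -1.254 F [-0.   0.8 -0.9]
[[ 0.949  0.312  0.039]
 [ 0.312 -0.95  -0.012]
 [ 0.033  0.024 -0.999]]
[0.009, -0.006, 0.135, -0.0031, 0.009, -0.006, 0.135, -0.0031, 0.009, -0.006, 0.135, -0.0031, 0.009, -0.006, 0.135, -0.0031]
```

```bash
cat >> h.py <<'E'
def gp(o): return np.array(o["eef_pos"])+R.from_rotvec(o["tcp_rot"]).as_matrix()@[0,0,.167]
def plan2(o,pts,heads):
    "rows taking the grasp point through pts with tool y headings heads, measured tilt kept"
    M=R.from_rotvec(o["tcp_rot"]).as_matrix(); p=gp(o); out=[]
    for q,h in zip(pts,heads):
        a=np.arctan2(M[1,1],M[0,1]); t=-(h-a); s=M.T@(np.array(q)-p)/.25
        out.append(list(np.round(s,3))+[round(t/1.5,4)]); p=np.array(q); M=M@R.from_rotvec([0,0,t]).as_matrix()
    return out
E
python3 - <<'E'
from st import *
g=gp(o); print(g)
t=np.array([.497,-.227,.134]); 
show(plan2(o,[g+(t-g)*np.array([min(1,k/2),min(1,k/2),k/4]) for k in (1,2,3,4)],[-1.24,-1.235,-1.235,-1.235]))
E
```

```text
6.85 [ 0.4902 -0.2355  0.435 ] w 0.0926 j [-0.07  0.49  0.75  1.72 -0.4   1.04 -0.45] yaw_y -1.254 F [-0.   0.8 -0.9]
[ 0.4967364  -0.23749923  0.26818451]
[0.003, -0.023, 0.134, -0.0091, 0.003, -0.023, 0.134, -0.0033, -0.004, -0.003, 0.134, -0.0, -0.004, -0.003, 0.134, -0.0]
```

>>> apply_moves --moves '[0.003, -0.023, 0.134, -0.009, 0.003, -0.023, 0.134, -0.003, -0.004, -0.003, 0.134, 0]'

```text
clock: 7.15
eef_pos: [0.4919, -0.2298, 0.3398]
tcp_rot: [3.068, 0.516, 0.079]
wrist_force: [0.7, -0.4, 0.0]
width: 0.0934
```

```bash
python3 - <<'E'
from st import *
print(gp(o),M[:,2].round(3))
f=r.grab_frame("wrist"); cv2.imwrite(f"pics/w9.png",f["frame"][:,:,::-1])
show(plan2(o,[[.497,-.227,.133]],[-1.235]))
E
```

```text
7.15 [ 0.4919 -0.2298  0.3398] w 0.0934 j [-0.02  0.59  0.66  1.85 -0.51  0.81 -0.34] yaw_y -1.239 F [ 0.7 -0.4  0. ]
[ 0.50111204 -0.23324551  0.17304901] [ 0.055 -0.021 -0.998]
[-0.015, -0.035, 0.159, -0.0024]
```

View pics/w9.png

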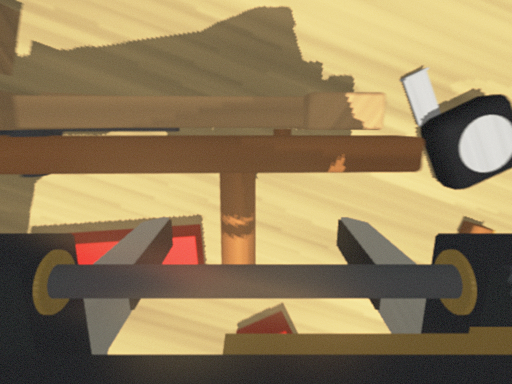

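>>> apply_moves --moves '[-0.008, -0.018, 0.08, -0.002, -0.008, -0.018, 0.08, 0]'

```text
clock: 7.4
eef_pos: [0.4862, -0.2244, 0.2959]
tcp_rot: [3.071, 0.518, 0.07]
wrist_force: [1.7, 0.5, 0.5]
width: 0.0928
```

```bash
python3 - <<'E'
from st import *
print(gp(o),M[:,2].round(3))
f=r.grab_frame("wrist"); cv2.imwrite(f"pics/w10.png",f["frame"][:,:,::-1])
s=r.grab_frame("scene"); cv2.imwrite('pics/z10.png',cv2.resize(s["frame"][120:260,130:280,::-1],None,fx=4,fy=4,interpolation=cv2.INTER_CUBIC))
show(plan2(o,[[.497,-.227,.133]],[-1.235]))
E
```

```text
7.4 [ 0.4862 -0.2244  0.2959] w 0.0928 j [ 0.    0.64  0.61  1.91 -0.56  0.71 -0.3 ] yaw_y -1.237 F [1.7 0.5 0.5]
[ 0.49435112 -0.22761573  0.1291173 ] [ 0.049 -0.019 -0.999]
[0.011, 0.002, -0.015, -0.0016]
```

View pics/w10.png

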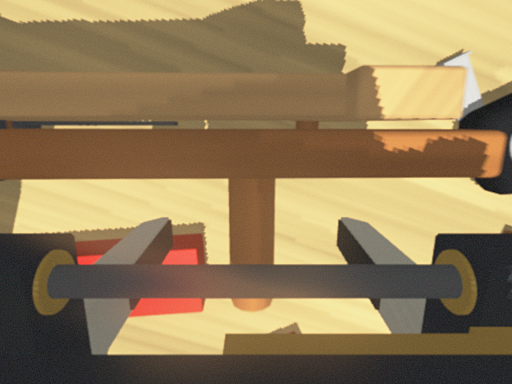

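View pics/z10.png

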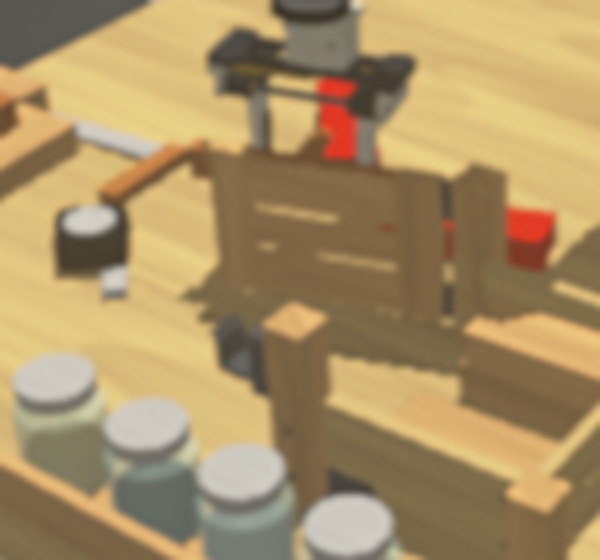

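>>> apply_moves --moves '[0.006, 0, -0.012, 0, 0, 0, 0, 0, 0, 0, 0, 0, 0, 0, 0, 0, 0, 0, 0, 0]' --grip 0

```text
clock: 8.0
eef_pos: [0.4888, -0.226, 0.3044]
tcp_rot: [3.067, 0.515, 0.078]
wrist_force: [0.7, 0.3, 0.0]
width: 0.0573
```

>>> apply_moves --moves '[0, 0, 0, 0, 0, 0, 0, 0, 0, 0, 0, 0, 0, 0, 0, 0, 0, 0, 0, 0]'

```text
clock: 8.5
eef_pos: [0.4893, -0.2232, 0.3045]
tcp_rot: [3.075, 0.52, 0.078]
wrist_force: [0.2, 1.0, 2.8]
width: 0.0215
```

```bash
python3 - <<'E'
from st import *
print(gp(o),M[:,2].round(3))
E
```

```text
8.5 [ 0.4893 -0.2232  0.3045] w 0.0215 j [-0.    0.63  0.61  1.9  -0.56  0.73 -0.31] yaw_y -1.236 F [0.2 1.  2.8]
[ 0.49814069 -0.22544014  0.13775919] [ 0.053 -0.014 -0.998]
```

```bash
cat >> h.py <<'E'
H=np.array([.508,-.0535]); H0=.045
def gate_sn(g,h):
    d=np.array(g[:2])-H; u=np.array([np.cos(h),np.sin(h)]); v=np.array([np.sin(h),-np.cos(h)])
    return d@u,d@v
def gate_pt(s,n,h,z): 
    return np.r_[H+s*np.array([np.cos(h),np.sin(h)])+n*np.array([np.sin(h),-np.cos(h)]),z]
E
python3 - <<'E'
from st import *
g=gp(o); h=-1.235; s,n=gate_sn(g,h); print(s,n)
z0=g[2]
pts=[gate_pt(s-.12*(1-np.cos(b)),n,h,z0+.12*np.sin(b)) for b in (.08,.16,.24,.32)]
show(plan2(o,pts,[h]*4))
E
```

```text
8.5 [ 0.4893 -0.2232  0.3045] w 0.0215 j [-0.    0.63  0.61  1.9  -0.56  0.73 -0.31] yaw_y -1.236 F [0.2 1.  2.8]
0.15908812609801368 0.06596656418428297
[0.002, -0.0, -0.038, -0.0008, 0.002, -0.003, -0.038, -0.0, 0.002, -0.006, -0.038, -0.0, 0.002, -0.009, -0.037, -0.0]
```

s=159, n=66, which agrees with the model. Lifting.

>>> apply_moves --moves '[0.002, -0.001, -0.038, 0, 0.002, -0.003, -0.038, 0, 0.002, -0.006, -0.038, 0, 0.002, -0.009, -0.037, 0]'

```text
clock: 8.9
eef_pos: [0.4869, -0.2176, 0.3427]
tcp_rot: [3.073, 0.518, 0.072]
wrist_force: [0.4, -0.0, -4.1]
width: 0.0216
```

```bash
python3 - <<'E'
from st import *
g=gp(o); print(g,M[:,2].round(3), gate_sn(g,-1.235))
s=r.grab_frame("scene"); cv2.imwrite('pics/z11.png',cv2.resize(s["frame"][120:260,130:280,::-1],None,fx=4,fy=4,interpolation=cv2.INTER_CUBIC))
f=r.grab_frame("wrist"); cv2.imwrite(f"pics/w11.png",f["frame"][:,:,::-1])
E
```

```text
8.9 [ 0.4869 -0.2176  0.3427] w 0.0216 j [-0.05  0.58  0.67  1.87 -0.5   0.81 -0.36] yaw_y -1.237 F [ 0.4 -0.  -4.1]
[ 0.49518595 -0.22030574  0.17591077] [ 0.049 -0.016 -0.999] (np.float64(0.15326684242471875), np.float64(0.06706437797375132))
```

View pics/z11.png

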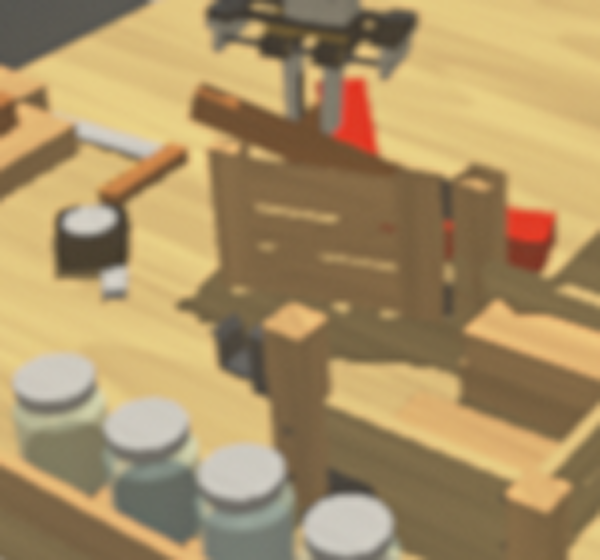

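View pics/w11.png

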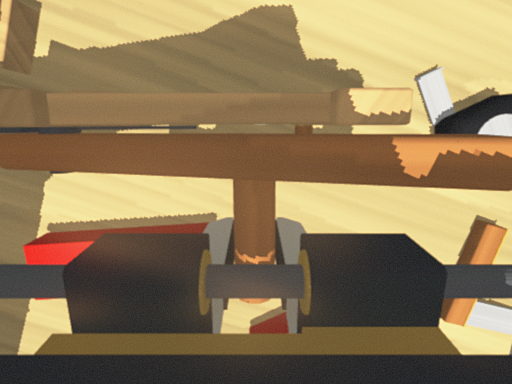

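```bash
cat > sw.py <<'E'
import sys
from st import *
g=gp(o); h=np.arctan2(M[1,1],M[0,1]); sn=gate_sn(g,h); print("g",g.round(4),"z",M[:,2].round(3),"sn",np.round(sn,4),"phi",round(H0-h,3))
s,n=.153,.067; hs=[h+float(sys.argv[1])*(k+1) for k in range(5)]
show(plan2(o,[gate_pt(s,n,x,.176) for x in hs],hs))
E
python3 sw.py .075
```

```text
9.0 [ 0.4871 -0.2175  0.3435] w 0.0214 j [-0.05  0.58  0.67  1.87 -0.5   0.81 -0.36] yaw_y -1.236 F [-0.1  0.  -1.1]
g [ 0.4957 -0.2202  0.1768] z [ 0.051 -0.016 -0.999] sn [0.1534 0.0663] phi 1.281
[0.044, 0.017, 0.006, -0.05, 0.047, 0.018, 0.003, -0.05, 0.047, 0.018, 0.002, -0.05, 0.047, 0.018, 0.002, -0.05, 0.047, 0.018, 0.002, -0.05]
```

>>> apply_moves --moves '[0.045, 0.017, 0.003, -0.05, 0.047, 0.018, 0.002, -0.05, 0.047, 0.018, 0.002, -0.05]'

```text
clock: 9.3
eef_pos: [0.5233, -0.2162, 0.3454]
tcp_rot: [2.99, 0.863, 0.071]
wrist_force: [0.1, 1.1, -1.9]
width: 0.0207
```

```bash
python3 sw.py .075
```

```text
9.3 [ 0.5233 -0.2162  0.3454] w 0.0207 j [-0.02  0.6   0.6   1.78 -0.46  0.84 -0.22] yaw_y -1.009 F [ 0.1  1.1 -1.9]
g [ 0.5319 -0.2186  0.1786] z [ 0.052 -0.015 -0.999] sn [0.1525 0.0677] phi 1.054
[0.049, 0.02, 0.013, -0.05, 0.047, 0.018, 0.002, -0.05, 0.047, 0.018, 0.002, -0.05, 0.047, 0.018, 0.002, -0.05, 0.047, 0.018, 0.002, -0.05]
```

Tracking well, with low force. Continuing.

>>> apply_moves --moves '[0.048, 0.02, 0.008, -0.05, 0.047, 0.018, 0.002, -0.05, 0.047, 0.018, 0.002, -0.05, 0.047, 0.018, 0.002, -0.05, 0.047, 0.018, 0.002, -0.05]'

```text
clock: 9.8
eef_pos: [0.5841, -0.1955, 0.346]
tcp_rot: [2.765, 1.414, 0.063]
wrist_force: [0.4, 0.5, -0.1]
width: 0.021
```

```bash
python3 sw.py .075
```

```text
9.8 [ 0.5841 -0.1955  0.346 ] w 0.021 j [-0.    0.65  0.49  1.63 -0.38  0.9   0.  ] yaw_y -0.626 F [ 0.4  0.5 -0.1]
g [ 0.5928 -0.1977  0.1792] z [ 0.052 -0.013 -0.999] sn [0.1532 0.0672] phi 0.671
[0.047, 0.017, 0.015, -0.05, 0.047, 0.018, 0.002, -0.0499, 0.047, 0.018, 0.002, -0.0499, 0.047, 0.018, 0.001, -0.0499, 0.047, 0.018, 0.001, -0.0499]
```

>>> apply_moves --moves '[0.047, 0.017, 0.01, -0.05, 0.047, 0.018, 0.002, -0.05, 0.047, 0.018, 0.002, -0.05, 0.047, 0.018, 0.002, -0.05, 0.047, 0.018, 0.002, -0.05]'

```text
clock: 10.3
eef_pos: [0.632, -0.1539, 0.3463]
tcp_rot: [2.44, 1.909, 0.055]
wrist_force: [-0.2, 1.0, -0.6]
width: 0.0213
```

```bash
python3 sw.py .06; python3 - <<'E'
from st import *
s=r.grab_frame("scene"); cv2.imwrite('pics/z12.png',cv2.resize(s["frame"][120:260,130:280,::-1],None,fx=4,fy=4,interpolation=cv2.INTER_CUBIC))
E
```

```text
10.3 [ 0.632  -0.1539  0.3463] w 0.0213 j [-0.01  0.69  0.39  1.53 -0.3   0.93  0.22] yaw_y -0.243 F [-0.2  1.  -0.6]
g [ 0.6411 -0.1559  0.1796] z [ 0.054 -0.012 -0.998] sn [0.1538 0.0674] phi 0.288
[0.039, 0.011, 0.015, -0.04, 0.037, 0.015, 0.001, -0.0399, 0.037, 0.015, 0.001, -0.0399, 0.037, 0.015, 0.0, -0.0399, 0.037, 0.015, 0.0, -0.0399]
10.3 [ 0.632  -0.1539  0.3463] w 0.0213 j [-0.01  0.69  0.39  1.53 -0.3   0.93  0.22] yaw_y -0.243 F [-0.2  1.  -0.6]
```

View pics/z12.png

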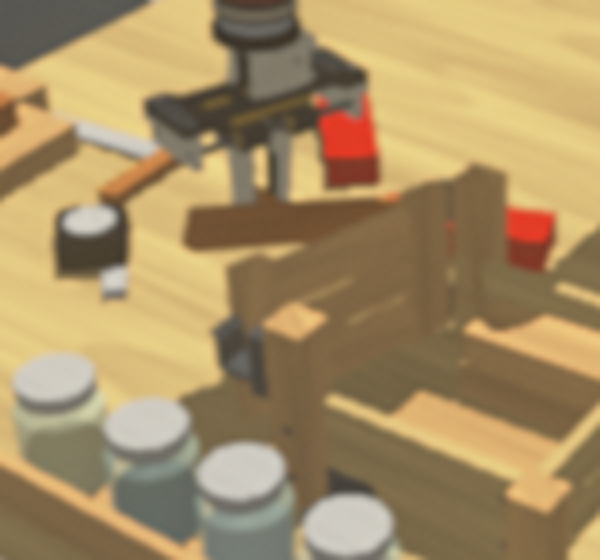

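>>> apply_moves --moves '[0.038, 0.012, 0.005, -0.04, 0.037, 0.015, 0.001, -0.04, 0.037, 0.015, 0.001, -0.04]'

```text
clock: 10.65
eef_pos: [0.6484, -0.1279, 0.3463]
tcp_rot: [2.25, 2.121, 0.05]
wrist_force: [-0.6, 0.9, -0.9]
width: 0.0213
```

```bash
python3 sw.py .03
```

```text
10.65 [ 0.6484 -0.1279  0.3463] w 0.0213 j [-0.03  0.69  0.34  1.49 -0.27  0.94  0.32] yaw_y -0.059 F [-0.6  0.9 -0.9]
g [ 0.6579 -0.1301  0.1795] z [ 0.057 -0.013 -0.998] sn [0.1541 0.0677] phi 0.104
[0.021, 0.002, 0.014, -0.02, 0.018, 0.008, 0.0, -0.02, 0.018, 0.008, 0.0, -0.02, 0.018, 0.008, 0.0, -0.02, 0.018, 0.008, 0.0, -0.02]
```

>>> apply_moves --moves '[0.019, 0.005, 0, -0.02, 0.018, 0.008, 0, -0.02]'

```text
clock: 10.85
eef_pos: [0.6523, -0.1188, 0.3467]
tcp_rot: [2.184, 2.186, 0.049]
wrist_force: [0.2, -0.2, -1.9]
width: 0.0213
```

>>> apply_moves --moves '[0.018, 0.006, 0, -0.02, 0.012, 0.004, 0, -0.01]'

```text
clock: 11.05
eef_pos: [0.6551, -0.1113, 0.3469]
tcp_rot: [2.131, 2.234, 0.048]
wrist_force: [1.5, 0.0, -1.7]
width: 0.0213
```

```bash
python3 sw.py .01
```

```text
11.05 [ 0.6551 -0.1113  0.3469] w 0.0213 j [-0.04  0.7   0.31  1.48 -0.24  0.94  0.38] yaw_y 0.048 F [ 1.5  0.  -1.7]
g [ 0.6651 -0.1137  0.1802] z [ 0.06  -0.014 -0.998] sn [0.1541 0.0677] phi -0.003
[0.009, -0.003, 0.017, -0.0067, 0.006, 0.003, 0.0, -0.0067, 0.006, 0.003, 0.0, -0.0067, 0.006, 0.003, 0.0, -0.0067, 0.006, 0.003, 0.0, -0.0067]
```

>>> apply_moves --moves '[0.012, 0, 0, 0, 0.012, 0, 0, 0]'

```text
clock: 11.25
eef_pos: [0.6547, -0.1089, 0.3475]
tcp_rot: [2.128, 2.227, 0.041]
wrist_force: [1.2, -5.0, -1.4]
width: 0.0212
```

```bash
python3 sw.py .01; python3 - <<'E'
from st import *
s=r.grab_frame("scene"); cv2.imwrite('pics/z13.png',cv2.resize(s["frame"][120:260,150:300,::-1],None,fx=4,fy=4,interpolation=cv2.INTER_CUBIC))
f=r.grab_frame("wrist"); cv2.imwrite(f"pics/w13.png",f["frame"][:,:,::-1])
E
```

```text
11.25 [ 0.6547 -0.1089  0.3475] w 0.0212 j [-0.05  0.69  0.32  1.49 -0.24  0.93  0.37] yaw_y 0.047 F [ 1.2 -5.  -1.4]
g [ 0.6652 -0.1127  0.1809] z [ 0.063 -0.023 -0.998] sn [0.1543 0.0665] phi -0.002
[0.005, -0.004, 0.019, -0.0067, 0.006, 0.003, 0.0, -0.0067, 0.006, 0.003, -0.0, -0.0067, 0.006, 0.003, -0.0, -0.0067, 0.006, 0.003, -0.0, -0.0067]
11.25 [ 0.6547 -0.1089  0.3475] w 0.0212 j [-0.05  0.69  0.32  1.49 -0.24  0.93  0.37] yaw_y 0.047 F [ 1.2 -5.  -1.4]
```

View pics/z13.png

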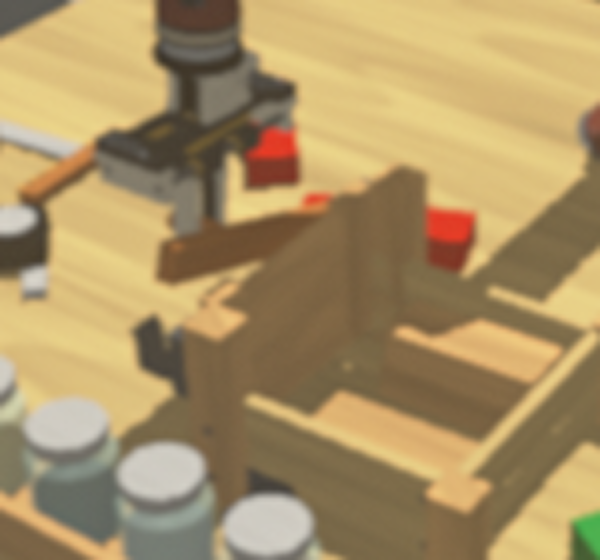

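View pics/w13.png

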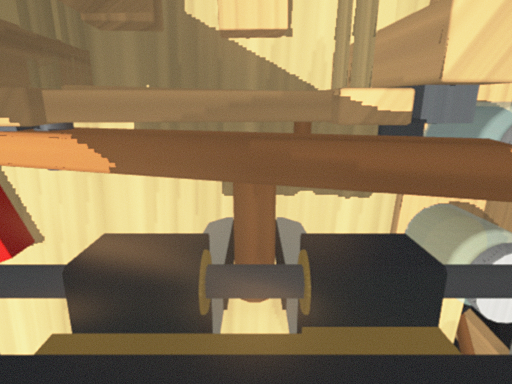

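```bash
python3 - <<'E'
from st import *
h=.046; z0=.1375
pts=[gate_pt(.159-.12*(1-np.cos(b)),.065,h,z0+.12*np.sin(b)) for b in (.29,.22,.15,.08,.02)]
show(plan2(o,pts,[h]*5))
E
```

```text
11.35 [ 0.6547 -0.1089  0.3475] w 0.021 j [-0.05  0.69  0.32  1.49 -0.24  0.93  0.37] yaw_y 0.046 F [ 2.7 -4.7 -1.2]
[0.006, -0.004, 0.036, 0.0002, 0.001, 0.006, 0.033, -0.0, 0.001, 0.004, 0.033, 0.0, 0.001, 0.002, 0.034, -0.0, 0.001, -0.0, 0.029, 0.0]
```

>>> apply_moves --moves '[0.004, 0, 0.036, 0, 0.004, 0.006, 0.033, 0, 0.004, 0.004, 0.033, 0]'

```text
clock: 11.65
eef_pos: [0.6594, -0.1081, 0.3238]
tcp_rot: [2.125, 2.221, 0.043]
wrist_force: [1.2, -2.9, 1.9]
width: 0.0212
```

```bash
python3 - <<'E'
from st import *
h=.046; z0=.1375; g=gp(o); print(g,gate_sn(g,h),np.arcsin((g[2]-z0)/.12))
pts=[gate_pt(.159-.12*(1-np.cos(b)),.065,h,z0+.12*np.sin(b)) for b in (.10,.05,.01)]
show(plan2(o,pts,[h]*3))
E
```

```text
11.65 [ 0.6594 -0.1081  0.3238] w 0.0212 j [-0.05  0.72  0.31  1.5  -0.25  0.89  0.38] yaw_y 0.045 F [ 1.2 -2.9  1.9]
[ 0.67073626 -0.11252468  0.1572166 ] (np.float64(0.15984993782726403), np.float64(0.06644547448594158)) 0.1650534364435116
[0.007, -0.008, 0.03, -0.0007, 0.001, 0.0, 0.024, 0.0, 0.001, -0.001, 0.019, -0.0]
```

>>> apply_moves --moves '[0.006, -0.003, 0.03, 0, 0.005, 0, 0.025, 0, 0.005, 0, 0.025, 0]'

```text
clock: 11.95
eef_pos: [0.6605, -0.1071, 0.3031]
tcp_rot: [2.123, 2.215, 0.04]
wrist_force: [-8.4, -1.7, 28.8]
width: 0.0214
```

```bash
python3 - <<'E'
from st import *
h=.046; z0=.1375; g=gp(o); print(g,gate_sn(g,h),np.arcsin((g[2]-z0)/.12))
s=r.grab_frame("scene"); cv2.imwrite('pics/z14.png',cv2.resize(s["frame"][120:260,150:300,::-1],None,fx=4,fy=4,interpolation=cv2.INTER_CUBIC))
f=r.grab_frame("wrist"); cv2.imwrite(f"pics/w14.png",f["frame"][:,:,::-1])
E
```

```text
11.95 [ 0.6605 -0.1071  0.3031] w 0.0214 j [-0.05  0.75  0.31  1.52 -0.25  0.84  0.38] yaw_y 0.044 F [-8.4 -1.7 28.8]
[ 0.67231946 -0.11241553  0.13663658] (np.float64(0.1614364822148001), np.float64(0.06640924047588295)) -0.0071952665192273535
```

View pics/z14.png

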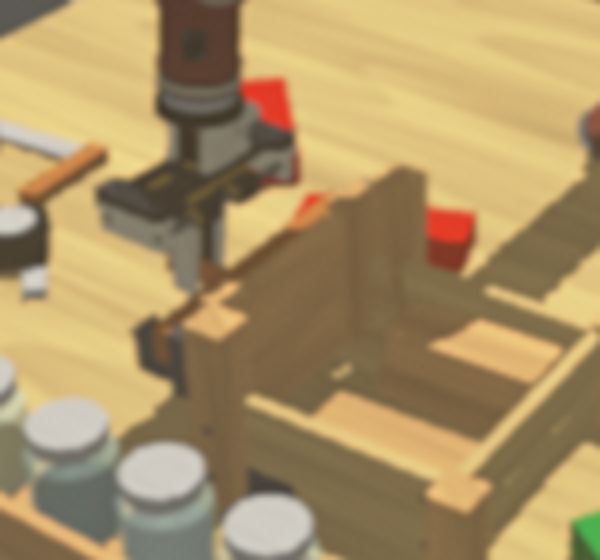

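View pics/w14.png

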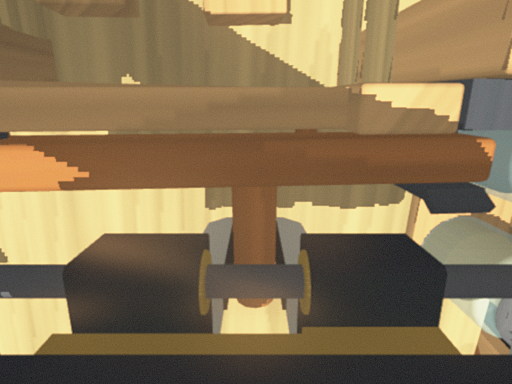

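The bar is down on its peg, and its nose is inside the catch at about (165,345) zoomed. I'll ease off and then open.

>>> apply_moves --moves '[0, 0, -0.008, 0]'

```text
clock: 12.15
eef_pos: [0.6603, -0.1071, 0.3046]
tcp_rot: [2.124, 2.214, 0.041]
wrist_force: [2.9, -2.2, -3.1]
width: 0.0215
```

>>> apply_moves --moves '[0, 0, 0, 0, 0, 0, 0, 0, 0, 0, 0, 0, 0, 0, 0, 0, 0, 0, 0, 0]' --grip 1

```text
clock: 12.65
eef_pos: [0.6586, -0.1011, 0.3006]
tcp_rot: [2.13, 2.23, 0.041]
wrist_force: [0.3, 0.3, -0.2]
width: 0.0565
```

>>> apply_moves --moves '[0, 0, 0, 0, 0, 0, 0, 0, 0, 0, 0, 0, 0, 0, 0, 0]'

```text
clock: 13.05
eef_pos: [0.6585, -0.1006, 0.3003]
tcp_rot: [2.13, 2.232, 0.041]
wrist_force: [-0.5, -0.2, 0.0]
width: 0.0883
```

>>> apply_moves --moves '[-0.03, 0, -0.02, 0, -0.01, 0, -0.14, 0, 0, 0, -0.2, 0, 0, 0, -0.2, 0, 0, 0, -0.2, 0]'

```text
clock: 13.55
eef_pos: [0.647, -0.1096, 0.4871]
tcp_rot: [2.144, 2.239, 0.021]
wrist_force: [0.8, -0.1, 0.4]
width: 0.0929
```

>>> apply_moves --moves '[-0.2, -0.1, 0, 0, -0.2, -0.1, 0, 0, -0.2, -0.1, 0, 0, -0.2, -0.1, 0, 0, -0.1, -0.1, 0, 0]'

```text
clock: 14.05
eef_pos: [0.5418, -0.3245, 0.4983]
tcp_rot: [2.112, 2.236, 0.045]
wrist_force: [-0.5, -0.1, -0.4]
width: 0.0929
```

```bash
python3 - <<'E'
from st import *
s=r.grab_frame("scene"); cv2.imwrite('pics/z15.png',cv2.resize(s["frame"][140:280,150:320,::-1],None,fx=4,fy=4,interpolation=cv2.INTER_CUBIC))
s=r.grab_frame("top"); cv2.imwrite('pics/t15.png',cv2.resize(s["frame"][95:225,190:390,::-1],None,fx=4,fy=4,interpolation=cv2.INTER_CUBIC)); cv2.imwrite('pics/tf15.png',s["frame"][:,:,::-1])
E
```

```text
14.05 [ 0.5418 -0.3245  0.4983] w 0.0929 j [ 0.3   0.52  0.36  1.37 -0.21  1.22  0.73] yaw_y 0.058 F [-0.5 -0.1 -0.4]
```

View pics/z15.png

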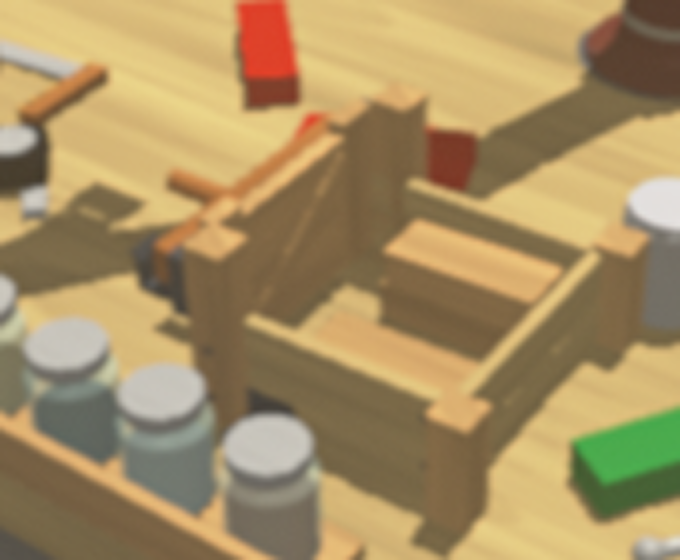

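View pics/t15.png

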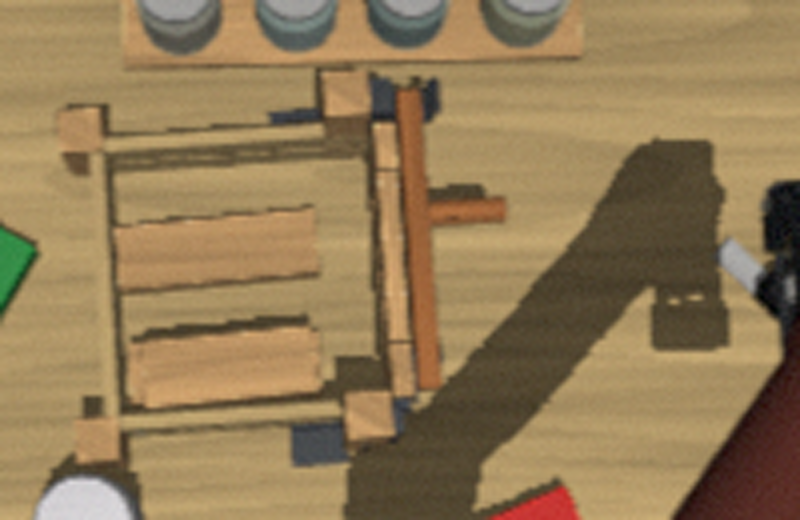

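View pics/tf15.png

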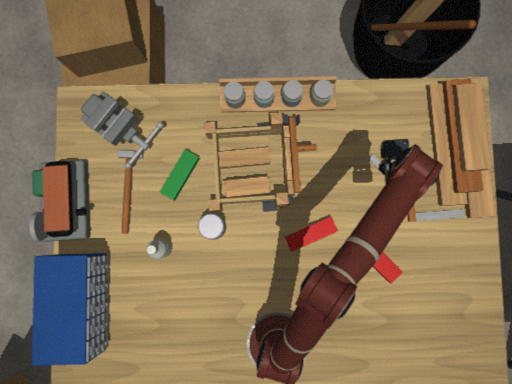

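```bash
python3 - <<'E'
from st import *
f=r.grab_frame("top")
z=lambda x,y,h: plane(f,190+(x+.5)/4-.5,95+(y+.5)/4-.5,h)
c=[z(*q,.038) for q in [(115,228),(315,207),(318,273),(120,291)]]
O=np.array([.6324,-.0364,0]); 
for yaw in (1.6198,1.611):
    ex=np.array([np.cos(yaw),np.sin(yaw),0]); ey=np.array([-ex[1],ex[0],0])
    for p in c+[sum(c)/4]: print(np.round([(p-O)@ex*1000,(p-O)@ey*1000],1),end=' ')
    w=[z(*q,.099) for q in [(112,165),(121,405)]]
    print("wall",[np.round([(p-O)@ex*1000,(p-O)@ey*1000],1) for p in w])
s=r.grab_frame("scene")["frame"][:,:,::-1]
cv2.imwrite('pics/z16.png',cv2.resize(s[185:255,215:305],None,fx=8,fy=8,interpolation=cv2.INTER_CUBIC))
E
```

```text
14.15 [ 0.5383 -0.3276  0.499 ] w 0.0931 j [ 0.3   0.52  0.37  1.37 -0.21  1.22  0.73] yaw_y 0.049 F [-0.3 -0.1 -0.3]
[228.5 -60.5] [ 49.  -66.7] [50.5 -7.1] [227.5  -3.5] [138.9 -34.4] wall [array([ 222.5, -104.6]), array([227.5, 103.7])]
[229.  -58.5] [ 49.6 -66.3] [50.6 -6.7] [227.5  -1.5] [139.2 -33.2] wall [array([ 223.4, -102.7]), array([226.6, 105.7])]
```

View pics/z16.png

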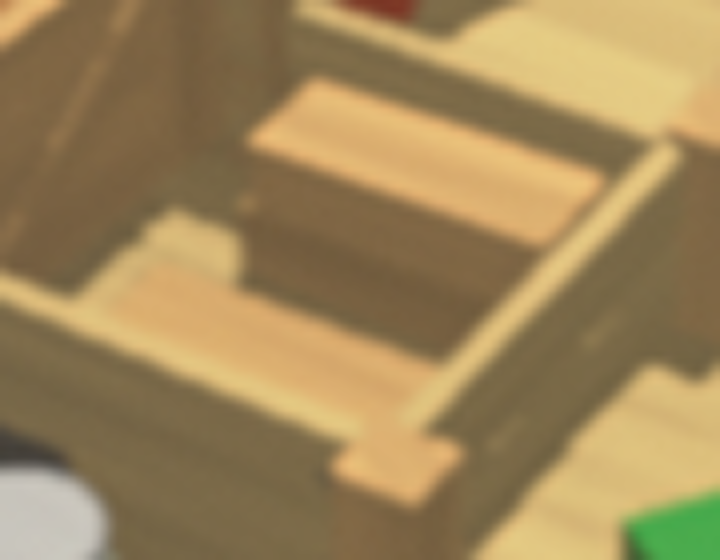

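```bash
python3 - <<'E'
from workcell import r
print(r.job_done())
E
```

```text
the job is handed in; nothing more can be done
None
```

The job is handed in. The pine offcut is against the back of the pen, and the gate is shut with the latch bar down behind the lip.

- **Offcut:** I pushed it in with the closed fingertips until it met the back wall. The wrist force read about 10 N there.
- **Gate:** I gripped the bar handle, lifted the bar to about 0.35 rad and swung the gate shut until it stopped at about 5 N. Then I lowered the bar into the catch. It bottomed at about 29 N, and I eased off, let go and backed away.

**Last checks, from the cameras**
- **Offcut position:** its centre is at about x = 139 mm in the pen's frame, against 140 mm for home.
- **Offcut angle:** it lies about 2° off the pen's axis. That is close to the measuring error, as my two estimates of the pen's own angle differ by about 0.5°.
- **Latch:** the bar looks level, with its nose between the lip and the post. I did not pull on the gate to test that it holds.
- **Other items:** in the views I could see, the stock in the pen and the other items appear where they were. The arm partly hid the tape, the square and one red block in the last top view. Time was about 14 s.

One thing disagreed early on: projected into the scene camera, the hinge post's corner came out about 2.5 pixels off. The handle position computed from that same pen pose matched the wrist camera, so it did not affect the work.

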